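Lock a stone point into the sloping cradle with its retaining bar

TASK

Lay the loose, lying stone point along the middle of the sloping bed of the stand, sawn foot down against the lower stop and tip up the slope. Then lay the long retaining bar across the two supports over the stone, centred and sitting fully down flat in both notches, and let go. Leave the short bar and the standing stone points where they are.

Things in the scene. Friction and masses are not known exactly. Their poses are not given: they have to be found in the camera images.
- bed: Sloping plate of a metal stand fixed to the table, 160 x 190 x 10 mm. Origin on its upper face between the supports, 75 mm above the table. x points up the slope, away from the robot, 30 degrees above level; y level, to the left; z square to the plate. Plate: x -85 to +75, y -95 to +95 mm. Two low rails (6 mm high, 6 wide) leave a channel |y| < 24 mm.
- stop (a point): Middle of the uphill face of the stop that crosses the bed's lower end (60 mm wide, 16 mm high), at the bed's surface: bed x = -73, y = 0, z = 0 mm. Axes as the bed's. The stone's foot belongs against it.
- notch_left (a point): Middle of the notch floor on the left support, at bed x = 0, y = +75, z = 46 mm. Axes as the bed's. The support is solid, 20 mm in y, 52 mm in x; the notch is open upwards and in y, 36 mm wide (x -18 to +18) between walls 8 mm thick and 12 mm high.
- notch_right (a point): The same on the right support, at bed x = 0, y = -75, z = 46 mm.
- stone: Polished stone column with a pointed tip, 164 mm long, uneven six-sided section 34 to 42 mm across, 0.3 kg; the only stone lying down, tip roughly away from the robot. Origin: centre of the sawn foot, on the middle line, 17 mm above what it lies on (top at 35 mm); body z runs from foot to tip. The column is straight over about 130 mm.
- long_bar: The retaining bar: plain aluminium bar 190 x 28 x 22 mm with two dark screw heads on top. Origin: centre of its underside; x along the bar, y across, z up. About 0.2 kg. Lies flat on the table.
- short_bar: A similar loose bar, 110 x 28 x 22 mm, too short to span the supports. Bystander. Origin: centre of its underside; x along it.
- point_a: Standing stone point, 113 mm tall, 33 mm across, close beside the nearer half of the long bar. Loose bystander, easily knocked over. Origin: centre of its foot; z up.
- point_b: Standing stone point, 108 mm tall, 34 mm across, close to the short bar. Loose bystander. Origin: centre of its foot; z up.
- point_c: Standing stone point, 100 mm tall, 31 mm across, in front of the stand. Loose bystander. Origin: centre of its foot; z up.

How it is judged:
On the way:
1. the stone lies in the bed's channel, foot at the lower stop, let go (x of stone in the frame of bed between -0.078 and -0.061 m and y of stone in the frame of bed between -0.012 and 0.012 m and z of stone in the frame of bed below 0.026 m and angle between the z axis of stone and the x axis of bed, either way round below 0.12 rad and contact force between stone and the fingers below 0.1 N), for 0.2 s.
At the end, for the whole second after the job is handed in: The stone lies in the bed's channel within 12 mm of its middle line, foot within 12 mm of the lower stop, tip uphill. The long bar lies flat in both notches over it: underside within 3 mm of the notch floors, centred within 15 mm, parallel to the bed within 0.08 rad. Both at rest (x of stone in the frame of bed between -0.078 and -0.061 m and y of stone in the frame of bed between -0.012 and 0.012 m and z of stone in the frame of bed below 0.026 m and angle between the z axis of stone and the x axis of bed, either way round below 0.12 rad and x of long_bar in the frame of bed between -0.008 and 0.008 m and y of long_bar in the frame of bed between -0.015 and 0.015 m and z of long_bar in the frame of bed between 0.043 and 0.049 m and angle between the z axis of long_bar and the z axis of bed, either way round below 0.08 rad and angle between the x axis of long_bar and the y axis of bed, either way round below 0.09 rad and linear speed of each of long_bar, stone below 0.02 m/s); the robot touches nothing.
It fails at once if a standing stone point is pushed more than 25 mm or tipped (distance of any of point_a, point_b, point_c from where it was at the start of the episode above 0.025 m or angle between any of point_a, point_b, point_c's own z axis and vertical above 0.4 rad).
It fails at once if the short bar is moved more than 25 mm (distance of short_bar from where it was at the start of the episode above 0.025 m).
It also fails if it takes over 61 s, if anything falls off the work surface, if the arm or the gripper's body presses on something with over 40 N, if the wrist force passes 120 N, or if a joint passes its speed limit or range.

ROBOT

A 6-joint arm with a two-finger parallel gripper is mounted at the origin on a cart in front of the work surface, level with it; the furniture and walls round the work are solid. World frame = base frame: x ahead of the robot, y to its left, z up, the work surface at z = 0. Lengths are in m, angles in rad, forces in N, time in s.
With the tool pointing down it reaches from about 0.3 to 0.775 m from the base axis. Payload 14.6 kg.
Tool frame: the origin (TCP) lies at the very end of the fingers, on their centre line; the grasp point (between the pads) lies 19 mm behind it (ctrl.grasp_offset is the distance from the TCP to the grasp point, in m); z points along the fingers, y is the line along which they close (so a half turn about z gives the same grasp; the last joint's range is limited). The gripper opens to 94 mm and grips with 3 to 60 N. Pads are 16 mm wide; open, the fingers measure 119 mm over their backs; the gripper's body (75 mm by 177 mm) begins 78 mm behind the grasp point.
Start: joints at [-1.286, 0.3, 1.521, -0, 1.321, -0.067], TCP at [0.19, -0.516, 0.205] pointing down, gripper open.
Joint ranges: [-3.03, 3.03], [-0.79, 2.21], [0.23, 2.52], [-1.04, 4.18], [0, 3.07], [-2.55, 2.55]. Speed limits (rad/s): [2.22, 2.22, 2.57, 3.14, 3.14, 3.14].

INTERFACE

Orientations are given as [roll, pitch, yaw] about the fixed x, y, z axes, in that order (R = Rz(yaw) Ry(pitch) Rx(roll)).
In Python, from station import ctrl gives the robot as it stands.
- The arm moves only by the tool step_arm, never from a script. Its argument "plan" is a list that holds one entry, the list of rows, each a list of 6 numbers: the shift along the tool's x, y, z in units of 30 mm (1.0 is 30 mm), then the turn, a rotation vector about the tool's x, y, z in units of 6 degrees (1.0 is 6 degrees). In form: [[[dx, dy, dz, wx, wy, wz], ...]]. A call has 1 to 8 rows; each row is the pose to reach, as a shift and turn from the pose commanded when the call began, along the tool's axes at that moment; what a row does not reach only later rows make up. A row lasts 1/12 s, in which the tool goes at most 41.7 mm and 7.16 degrees, less where a joint would pass 70% of its speed; a pose out of reach is approached as far as the arm can. A call with a gripper value outside its range is refused whole. "grip" is the opening, from 0 (shut) to 1 (fully open), set as the call begins (left out, the last holds). The fingers move at their own pace and stop on an object; "squeeze" is the grip in N (left out, the last holds). Time passes only in rows, so rows that repeat a pose let the fingers close. It gives the time, the measured TCP pose, the force, the opening and the grip force at its end, in the units of the state.
- ctrl.get_obs(): the state, without advancing time (a new reading comes with each control period).
- ctrl.camera(name): name is "side" or "top" or "wrist"; returns the picture (384x512x3 uint8, red, green, blue); there is no depth.
- ctrl.camera_model(name): a dict with "intrinsics" (3x3 intrinsics, pixels), "k1" (the pictures are not rectified: a ray, as slopes to the right and down, at radius r is drawn at 1 + k1 r^2 times it, then the intrinsics apply), "R" (3x3) and "t" (3): a world point X has camera coordinates R X + t; the wrist camera has in their place "tool_from_camera" (4x4, takes a point from camera to tool coordinates, whose origin is the TCP and whose axes are the flange's). Camera axes: x right, y down, z forward; pixel columns grow to the right and rows downward; lengths in m; the calibration is good to about 2 mm. A picture is of the moment at which its call begins: read the wrist's pose just before it. camera_model takes no time and is no camera call.
- ctrl.hand_in(): hands the job in; it is judged then, once.
Trained networks look in the newest picture that a camera, given by its name, has taken for a name from the list of things; names that differ only in an ending like _2 or _b are one class to them, and where a whole thing is asked for, a point or a joint stands for the part that bears it (a point fixed in the world has none). Each returns a list of dicts, best first, with "confidence" (0 to 1); they miss things now and then, are a little off and sometimes report something else, mostly with a low value. They report only what shows in the picture. A call takes as long as a camera call.
- ctrl.masks_of(query, camera): "pixels" (384x512 bool, what is visible of it) and "at" ([column, row] in pixels, amid what is visible of it).
- ctrl.place_of(query, camera): "at" ([column, row] in pixels: a listed point, or the origin of a listed thing).
The state is a dict: "time_s": time; "qpos": joint angles; "joint_vel": joint speeds; "tau": joint torques, N m; "ee_pos": TCP position; "eef_rot": TCP orientation; "force": force on the tool from outside, world axes, zero at the start; "moment": the same for the moment, N m; "grip_width": finger opening in m; "grip_force": force on a finger pad.
Only numpy, scipy, OpenCV 4.12 (cv2) and the standard library are available. Lean on these libraries where they do the work, as an engineer would, in place of code of your own. Each camera call takes 0.05 s, during which the arm holds its last target. There are 200 camera calls.

## Working session

There is one attempt and no reset: what is moved stays moved. The work goes in short steps, Python scripts to look and compute and a tool call to move; the robot and the scene stay as the last step left them, time stands still between calls to the robot, and variables do not carry over. Pictures are saved under pics/ and viewed, at most 10 in all, crops included, and the job is handed in when it is done.

Besides the shell and the picture viewer there is one more tool, called after "Call:" as name([rows], argument=value, ...), one row to a line, values as JSON. step_arm: Moves the arm, as the interface text tells. Its arguments: {"type":"object","properties":{"plan":{"type":"array","items":{"type":"array","items":{"type":"array","items":{"type":"number"}}}},"grip":{"type":"number"},"squeeze":{"type":"number"}},"required":["plan"]}

```bash
ls; mkdir -p pics; cat > h.py <<'E'
import numpy as np, cv2
from scipy.spatial.transform import Rotation as Ro
from station import ctrl
def cam(n,obs=None):
    m=ctrl.camera_model(n); K=np.array(m["intrinsics"]);k1=m["k1"]
    if n=="wrist":
        T=np.array(m["tool_from_camera"]);o=obs or ctrl.get_obs()
        Rt=Ro.from_euler("xyz",o["eef_rot"]).as_matrix();p=np.array(o["ee_pos"])
        Rw=Rt@T[:3,:3];c=Rt@T[:3,3]+p
        R=Rw.T;t=-R@c
    else: R=np.array(m["R"]);t=np.array(m["t"])
    return K,k1,R,t
def proj(C,X):
    K,k1,R,t=C;x=np.atleast_2d(X)@R.T+t;s=x[:,:2]/x[:,2:]
    s=s*(1+k1*(s**2).sum(1,keepdims=True));return s@K[:2,:2].T+K[:2,2]
def ray(C,uv):
    K,k1,R,t=C;d=cv2.undistortPoints(np.array(uv,float).reshape(-1,1,2),K,np.array([k1,0,0,0.])).reshape(-1,2)
    return -R.T@t,np.c_[d,np.ones(len(d))]@R
def onz(C,uv,z):
    c,d=ray(C,uv);return c+d*((z-c[2])/d[:,2])[:,None]
def tri(C1,u1,C2,u2):
    a,d=ray(C1,[u1]);b,e=ray(C2,[u2]);d=d[0];e=e[0]
    s=np.linalg.lstsq(np.c_[d,-e],b-a,rcond=None)[0];P=a+s[0]*d;Q=b+s[1]*e
    return (P+Q)/2,np.linalg.norm(P-Q)
E
cat > a.py <<'E'
from h import *
for n in ["top","side"]:
    cv2.imwrite(f"pics/{n}0.png",cv2.resize(ctrl.camera(n)[:,:,::-1],(800,600)))
    C=cam(n);print(n,-C[2].T@C[3])
    for q in ["bed","stop","notch_left","notch_right","stone","long_bar","short_bar","point_a"]:
        print(n,q,[(np.round(d["at"],1).tolist(),round(d["confidence"],2)) for d in ctrl.place_of(q,n)][:5])
E
python3 a.py
```

```text
pics
top [0.29163747 0.06764115 1.39601284]
top bed [([285.0, 177.9], 0.74)]
top stop [([288.2, 195.4], 0.64)]
top notch_left [([266.9, 178.1], 0.57)]
top notch_right [([313.9, 175.9], 0.72)]
top stone [([206.9, 224.7], 0.68)]
top long_bar [([366.4, 228.9], 0.96)]
top short_bar [([164.3, 226.6], 0.64)]
top point_a [([302.3, 222.2], 0.67), ([347.8, 240.9], 0.59), ([148.8, 243.5], 0.45)]
side [ 0.34804886 -0.95750508  0.48691618]
side bed []
side stop [([277.0, 221.5], 0.98), ([250.8, 242.9], 0.26)]
side notch_left [([289.9, 181.6], 0.76)]
side notch_right [([302.7, 201.8], 0.6)]
side stone [([238.5, 197.0], 0.57)]
side long_bar [([256.7, 296.9], 0.68)]
side short_bar [([236.1, 181.6], 0.76), ([277.8, 223.2], 0.3)]
side point_a [([224.8, 279.3], 0.88), ([256.2, 293.6], 0.63), ([216.6, 180.3], 0.61), ([251.1, 242.4], 0.58)]
```

View pics/top0.png

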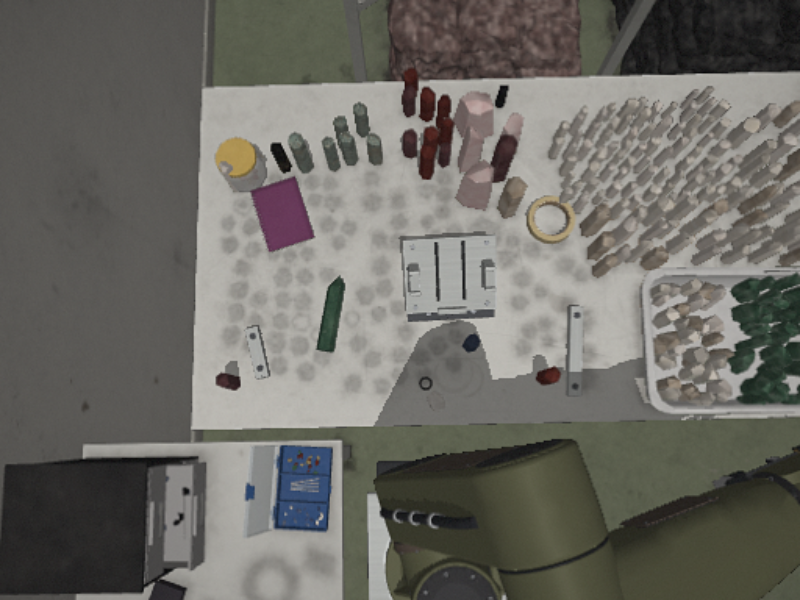

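View pics/side0.png

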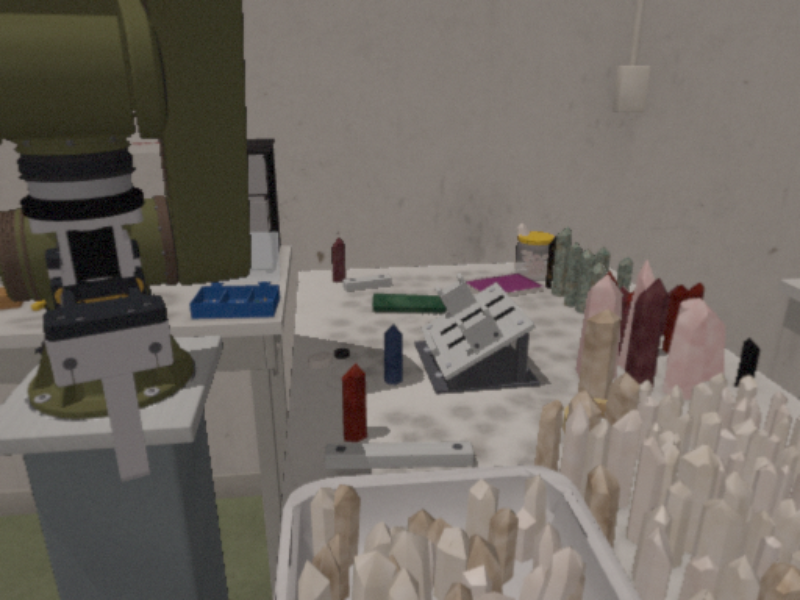

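```bash
cat > b.py <<'E'
from h import *
C=cam("top");S=cam("side")
for n,t,s in [("stop",(288.2,195.4),(277,221.5)),("nl",(266.9,178.1),(289.9,181.6)),("nr",(313.9,175.9),(302.7,201.8)),("lb",(366.4,228.9),(256.7,296.9)),("stone",(206.9,224.7),(238.5,197)),("short",(164.3,226.6),(236.1,181.6))]:
    print(n,tri(C,t,S,s))
print("bed",onz(C,[(285,177.9)],.075),"pts",onz(C,[(302.3,222.2),(347.8,240.9),(148.8,243.5)],0))
print("bar",onz(C,[(366.4,228.9)],0),"stone",onz(C,[(206.9,224.7)],.017))
for n in ("top","side"):
  ctrl.camera(n)
  for q,z in [("long_bar",.022),("stone",.025),("short_bar",.022)]:
    ds=ctrl.masks_of(q,n)
    for d in ds[:2]:
        m=d["pixels"];v=np.argwhere(m)[:,::-1];w=onz(cam(n),v,z)[:,:2]
        r=cv2.minAreaRect(w.astype(np.float32)*1000);
        print(n,q,round(d["confidence"],2),len(v),np.round(w.mean(0),4),"rect",np.round(cv2.boxPoints(r)).tolist())
E
python3 b.py
```

```text
stop (array([ 0.52610835, -0.02416708,  0.03872952]), np.float64(0.004558364150767563))
nl (array([0.56997036, 0.04523099, 0.12262777]), np.float64(0.0006107339183227563))
nr (array([ 0.57189113, -0.09990585,  0.12303649]), np.float64(0.0022398281722448535))
lb (array([ 0.4264774 , -0.28404497, -0.00379242]), np.float64(0.01946614565358545))
stone (array([0.44385255, 0.24694612, 0.00383962]), np.float64(0.004190519785184173))
short (array([0.4440363 , 0.38897339, 0.00642528]), np.float64(0.011635580463569951))
bed [[ 0.57931262 -0.01362387  0.075     ]] pts [[ 0.44349521 -0.07091     0.        ]
 [ 0.37809494 -0.21854024  0.        ]
 [ 0.38348147  0.44171885  0.        ]]
bar [[ 0.41638258 -0.28230528  0.        ]] stone [[0.44032785 0.24530661 0.017     ]]
top long_bar 0.85 630 [ 0.4293 -0.2823] rect [[334.0, -291.0], [522.0, -310.0], [526.0, -273.0], [337.0, -254.0]]
top stone 0.85 487 [0.5132 0.2289] rect [[437.0, 223.0], [593.0, 197.0], [599.0, 234.0], [443.0, 260.0]]
top stone 0.55 302 [0.4419 0.3851] rect [[384.0, 389.0], [391.0, 357.0], [498.0, 382.0], [491.0, 414.0]]
top short_bar 0.67 297 [0.4402 0.3857] rect [[384.0, 388.0], [391.0, 358.0], [498.0, 384.0], [491.0, 414.0]]
side long_bar 0.94 1511 [ 0.4309 -0.299 ] rect [[335.0, -316.0], [523.0, -334.0], [528.0, -280.0], [340.0, -263.0]]
side long_bar 0.55 224 [0.4445 0.3602] rect [[383.0, 390.0], [401.0, 306.0], [509.0, 328.0], [492.0, 413.0]]
side stone 0.96 534 [0.513  0.2122] rect [[431.0, 180.0], [580.0, 149.0], [601.0, 249.0], [452.0, 280.0]]
side short_bar 0.47 226 [0.4413 0.3601] rect [[380.0, 387.0], [398.0, 309.0], [509.0, 335.0], [491.0, 412.0]]
```

The top picture shows the green stone at (332,315), with its foot at the lower end (327,350). The stand is at (448,277), the long bar at (574,350), red point_a at (547,376), blue point_c at (470,342) and point_b at (228,381). The network positions agree with this. Next I'll take close wrist views.

```bash
cat > g.py <<'E'
# usage: python3 g.py x y z (flange target) xdir(3) zdir(3): prints rows
from h import *
def rows(p,R,o=None):
    o=o or ctrl.get_obs();R0=Ro.from_euler("xyz",o["eef_rot"]).as_matrix()
    d=R0.T@(np.array(p)-o["ee_pos"])/0.03; w=np.degrees(Ro.from_matrix(R0.T@R).as_rotvec())/6
    n=max(np.linalg.norm(d)*30/41.7,np.linalg.norm(w)*6/7.16)
    return np.round(np.r_[d,w],2).tolist(),"rows>=%.1f"%n
def Rt(y,z):
    z=np.array(z,float);z/=np.linalg.norm(z);y=np.array(y,float);y-=z*(y@z);y/=np.linalg.norm(y)
    return np.c_[np.cross(y,z),y,z]
E
python3 - <<'E'
from g import *
o=ctrl.get_obs();print({k:np.round(v,3).tolist() for k,v in o.items()})
print(np.round(Ro.from_euler("xyz",o["eef_rot"]).as_matrix(),3))
m=ctrl.camera_model("wrist");print(np.round(m["tool_from_camera"],3),m["intrinsics"])
for y in ([1,0,0],[-1,0,0],[0,1,0],[0,-1,0]): print(y,rows([.40,-.28,.33],Rt(y,[0,0,-1])),rows([.50,-.03,.36],Rt(y,[0,0,-1])))
E
```

```text
{'time_s': 1.3, 'qpos': [-1.286, 0.3, 1.521, -0.0, 1.321, -0.067], 'joint_vel': [-0.001, -0.001, -0.0, 0.002, 0.001, 0.001], 'tau': [-0.002, -53.167, -35.292, 0.071, 0.021, 0.0], 'ee_pos': [0.19, -0.516, 0.205], 'eef_rot': [-3.142, 0.0, 0.352], 'force': [-0.769, -0.538, 0.239], 'moment': [-0.029, -0.018, -0.004], 'grip_force': 0.0, 'grip_width': 0.094}
[[ 0.939  0.345 -0.   ]
 [ 0.345 -0.939  0.   ]
 [-0.    -0.    -1.   ]]
[[-0.    -0.968 -0.252  0.073]
 [ 1.    -0.    -0.     0.   ]
 [-0.    -0.252  0.968 -0.18 ]
 [ 0.     0.     0.     1.   ]] [[330.35342452   0.         252.96356731]
 [  0.         330.35342452 199.01863165]
 [  0.           0.           1.        ]]
[1, 0, 0] ([9.3, -4.98, -4.15, -0.0, 0.0, -11.64], 'rows>=9.8') ([15.3, -11.65, -5.15, -0.0, 0.0, -11.64], 'rows>=14.3')
[-1, 0, 0] ([9.3, -4.98, -4.15, 0.0, 0.0, 18.36], 'rows>=15.4') ([15.3, -11.65, -5.15, 0.0, 0.0, 18.36], 'rows>=15.4')
[0, 1, 0] ([9.3, -4.98, -4.15, -0.0, -0.0, -26.64], 'rows>=22.3') ([15.3, -11.65, -5.15, -0.0, -0.0, -26.64], 'rows>=22.3')
[0, -1, 0] ([9.3, -4.98, -4.15, -0.0, 0.0, 3.36], 'rows>=8.2') ([15.3, -11.65, -5.15, -0.0, 0.0, 3.36], 'rows>=14.3')
```

Call:
step_arm([
  [[4.6, -2.5, -4.1, 0, 0, 1.7], [4.6, -2.5, -4.1, 0, 0, 1.7], [4.6, -2.5, -4.1, 0, 0, 1.7], [4.6, -2.5, -4.1, 0, 0, 1.7], [9.3, -5, -4.1, 0, 0, 3.36], [9.3, -5, -4.1, 0, 0, 3.36], [9.3, -5, -4.1, 0, 0, 3.36], [9.3, -5, -4.1, 0, 0, 3.36]],
])

```text
time_s: 1.97
ee_pos: [0.3845, -0.2958, 0.3263]
eef_rot: [3.141, -0.0, -0.001]
force: [-0.1, -0.8, -0.4]
grip_width: 0.0941
grip_force: 0.0
```

Call:
step_arm([
  [[0, 0, 0, 0, 0, 0], [0, 0, 0, 0, 0, 0], [0, 0, 0, 0, 0, 0], [0, 0, 0, 0, 0, 0], [0, 0, 0, 0, 0, 0]],
])

```text
time_s: 2.38
ee_pos: [0.3828, -0.2984, 0.3256]
eef_rot: [-3.141, 0.0, -0.002]
force: [-0.2, -0.6, 0.0]
grip_width: 0.094
grip_force: 0.0
```

```bash
cat > look.py <<'E'
from g import *
import sys
o=ctrl.get_obs();I=ctrl.camera("wrist");cv2.imwrite(f"pics/{sys.argv[1]}.png",I[:,:,::-1])
C=cam("wrist",o);import pickle;pickle.dump((C,o),open(f"pics/{sys.argv[1]}.pkl","wb"));print(np.round(o["time_s"],2),np.round(o["ee_pos"],4),np.round(o["eef_rot"],4),np.round(o["joint_vel"],3))
for a in sys.argv[2:]:
    q,z=a.split("=");z=float(z)
    for d in ctrl.place_of(q,"wrist")[:3]: print("P",q,round(d["confidence"],2),np.round(d["at"],1),np.round(onz(C,[d["at"]],z)[0],4))
    if q in("stone","long_bar","short_bar"):
        for d in ctrl.masks_of(q,"wrist")[:1]:
            m=d["pixels"];v=np.argwhere(m)[:,::-1];w=onz(C,v,z+.022)[:,:2]
            r=cv2.minAreaRect(w.astype(np.float32)*1000)
            print("M",q,round(d["confidence"],2),len(v),np.round(w.mean(0),4),v.min(0),v.max(0),np.round(cv2.boxPoints(r)).tolist())
E
python3 look.py bar long_bar=0 point_a=0
```

```text
2.38 [ 0.3828 -0.2984  0.3256] [-3.1414e+00  3.0000e-04 -2.0000e-03] [ 0.003  0.002 -0.001  0.001 -0.     0.003]
P long_bar 0.7 [245.6 127.9] [ 0.4343 -0.2878  0.    ]
M long_bar 0.94 2417 [ 0.4364 -0.2848] [230  61] [258 194] [[337.0, -289.0], [525.0, -309.0], [528.0, -281.0], [340.0, -260.0]]
P point_a 0.89 [ 94.1 118.5] [ 0.4497 -0.0599  0.    ]
P point_a 0.71 [200.2 163.4] [ 0.3809 -0.2174  0.    ]
```

Call:
step_arm([
  [[3, -4.5, 1.1, 0, 0, 0], [3, -4.5, 1.1, 0, 0, 0], [3, -4.5, 1.1, 0, 0, 0], [3, -4.5, 1.1, 0, 0, 0], [6.2, -9, 2.2, 0, 0, 0], [6.2, -9, 2.2, 0, 0, 0], [6.2, -9, 2.2, 0, 0, 0], [6.2, -9, 2.2, 0, 0, 0]],
])

```text
time_s: 3.25
ee_pos: [0.5692, -0.0276, 0.2599]
eef_rot: [3.142, -0.0, -0.0]
force: [-0.0, -2.1, 0.4]
grip_width: 0.0938
grip_force: 0.0
```

Call:
step_arm([
  [[0, 0, 0, 0, 0, 0], [0, 0, 0, 0, 0, 0], [0, 0, 0, 0, 0, 0], [0, 0, 0, 0, 0, 0], [0, 0, 0, 0, 0, 0]],
])

```text
time_s: 3.67
ee_pos: [0.5681, -0.0305, 0.2609]
eef_rot: [3.141, -0.001, -0.002]
force: [-0.0, 0.1, 0.0]
grip_width: 0.0942
grip_force: 0.0
```

```bash
python3 look.py stand bed=.075 stop=.0385 notch_left=.1148 notch_right=.1148 point_c=0
```

```text
3.67 [ 0.5681 -0.0305  0.2609] [ 3.1414e+00 -1.0000e-03 -1.8000e-03] [ 0.     0.001 -0.001  0.001  0.001  0.004]
P bed 0.64 [247.4 157. ] [ 0.594  -0.0248  0.075 ]
P stop 0.78 [248.  202.7] [ 0.5316 -0.0246  0.0385]
P notch_left 0.82 [171.5 190.1] [0.5657 0.0519 0.1148]
P notch_right 0.88 [320.1 183.7] [ 0.572  -0.0987  0.1148]
P point_c 0.88 [277.  250.8] [ 0.4493 -0.0653  0.    ]
```

View pics/stand.png

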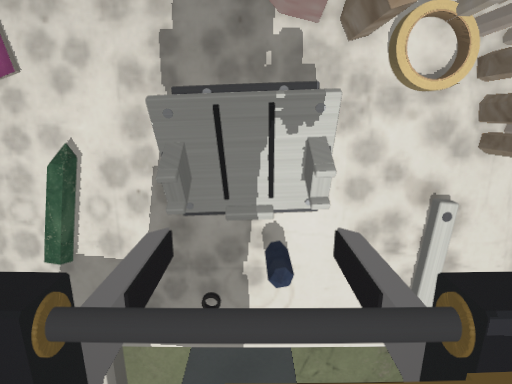

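The wrist view shows the stand: upper plate corners at about (148,97) and (341,91), lower stop at (248,207), rails at x≈222 and 271. The stone is at left, with its foot near (60,262) and tip near (68,140). The four network points agree on the origin, so I'll fit the pose and compare it with the corners.

```bash
cat > bedfit.py <<'E'
from g import *
import pickle
from scipy.optimize import least_squares
C,o=pickle.load(open("pics/stand.pkl","rb"))
B=np.array([[0,0,0],[-73,0,0],[0,75,46],[0,-75,46],[75,95,0],[75,-95,0]])/1000
U=np.array([[247.4,157],[248,202.7],[171.5,190.1],[320.1,183.7],[148,97],[341,91]])
def pose(q): 
    R=Ro.from_euler("zyx",[q[2],-np.pi/6,0]).as_matrix(); return R,np.array([q[0],q[1],.075])
def f(q): R,t=pose(q);return (proj(C,B@R.T+t)-U).ravel()
s=least_squares(f,[.593,-.023,.04],loss="soft_l1");print(s.x,np.round(f(s.x).reshape(-1,2),1).tolist())
R,t=pose(s.x);np.savez("bed.npz",R=R,t=t,q=s.x)
I=cv2.resize(cv2.imread("pics/stand.png")[60:290,0:360],None,fx=2.2,fy=2.2,interpolation=cv2.INTER_CUBIC)
def ln(P,c=(0,0,255)):
    u=((proj(C,np.array(P)/1000@R.T+t)-[0,60])*2.2).round().astype(int);cv2.polylines(I,[u.reshape(-1,1,2)],True,c,1)
ln([[75,95,0],[75,-95,0],[-85,-95,0],[-85,95,0]])
for y in(24,-24,30,-30): ln([[70,y,6],[-60,y,6]],(0,255,0))
for y in(65,85,-65,-85): ln([[18,y,46],[-18,y,46]],(255,0,0))
for y in (75,-75): ln([[26,y+10,58],[26,y-10,58],[-26,y-10,58],[-26,y+10,58]],(0,255,255))
ln([[-73,30,16],[-73,-30,16]],(255,0,255))
cv2.imwrite("pics/ov.png",I)
E
python3 bedfit.py
```

```text
[ 0.59391277 -0.0234421   0.02858751] [[-1.2, 0.1], [0.8, 0.7], [0.4, -3.5], [-0.0, -0.5], [-3.8, 0.4], [1.6, 0.6]]
```

View pics/ov.png

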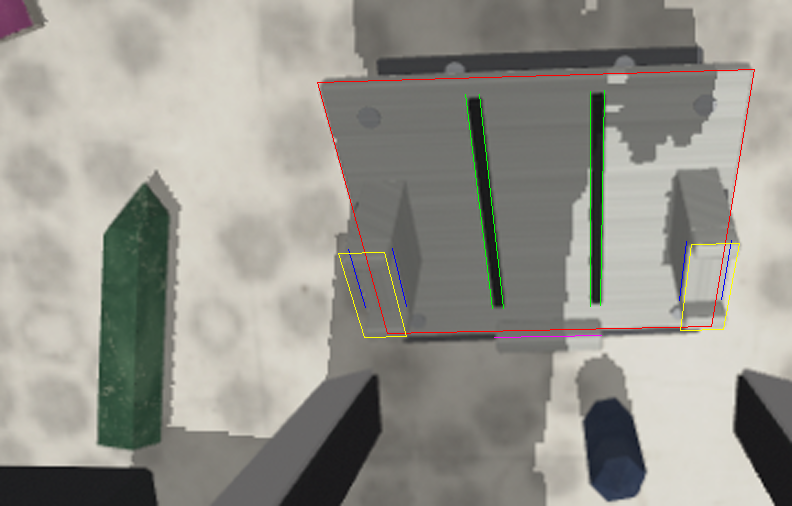

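The fitted outline, rails and stop lie on the picture edges to about 1 px, so the bed pose is good. Now over the stone.

```bash
python3 - <<'E'
from g import *
c,s=np.cos(-.165),np.sin(-.165)
print(rows([.46,.238,.22],Rt([s,-c,0],[0,0,-1])))
E
```

```text
([-3.61, -8.92, 1.35, 0.0, -0.0, 1.57], 'rows>=7.0')
```

Call:
step_arm([
  [[-1.8, -4.5, 0, 0, 0, 0.8], [-1.8, -4.5, 0, 0, 0, 0.8], [-1.8, -4.5, 0, 0, 0, 0.8], [-1.8, -4.5, 0, 0, 0, 0.8], [-3.6, -8.9, 1.35, 0, 0, 1.57], [-3.6, -8.9, 1.35, 0, 0, 1.57], [-3.6, -8.9, 1.35, 0, 0, 1.57], [-3.6, -8.9, 1.35, 0, 0, 1.57]],
])

```text
time_s: 4.63
ee_pos: [0.4584, 0.2404, 0.2187]
eef_rot: [3.141, 0.001, -0.163]
force: [0.7, 0.4, 0.3]
grip_width: 0.0939
grip_force: 0.0
```

Call:
step_arm([
  [[0, 0, 0, 0, 0, 0], [0, 0, 0, 0, 0, 0], [0, 0, 0, 0, 0, 0], [0, 0, 0, 0, 0, 0], [0, 0, 0, 0, 0, 0]],
])

```text
time_s: 5.05
ee_pos: [0.4609, 0.2369, 0.2201]
eef_rot: [-3.141, -0.001, -0.166]
force: [-1.6, -0.1, 0.3]
grip_width: 0.0941
grip_force: 0.0
```

```bash
python3 look.py stone stone=0.017
```

```text
5.05 [0.4609 0.2369 0.2201] [-3.1413e+00 -6.0000e-04 -1.6600e-01] [ 0.003  0.001  0.002  0.    -0.002  0.002]
P stone 0.75 [250.9 192.8] [0.4425 0.2421 0.017 ]
M stone 0.62 4495 [0.5222 0.2284] [233  44] [267 194] [[443.0, 225.0], [598.0, 198.0], [604.0, 234.0], [450.0, 261.0]]
```

View pics/stone.png

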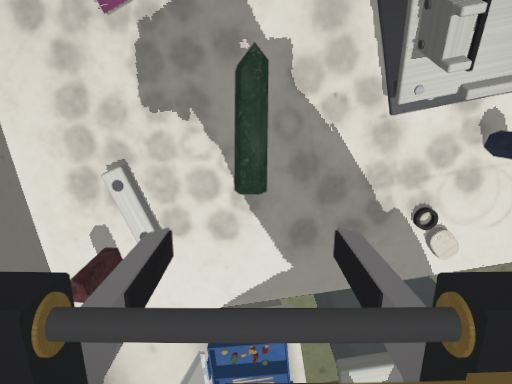

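The stone's foot is at (250,193) and its tip at (254,43), clear of everything around it. Foot world position is about (0.442, 0.243), yaw −0.17, and the length matches 164 mm.

```bash
python3 - <<'E'
from g import *
c,s=np.cos(-.17),np.sin(-.17)
print(rows([.509,.2315,.0095],Rt([s,-c,0],[0,0,-1])))
E
```

```text
([1.62, -0.08, 7.01, -0.0, -0.0, 0.04], 'rows>=5.2')
```

Call:
step_arm([
  [[1.62, -0.08, 4, 0, 0, 0.04], [1.62, -0.08, 4, 0, 0, 0.04], [1.62, -0.08, 4, 0, 0, 0.04], [1.62, -0.08, 6, 0, 0, 0.04], [1.62, -0.08, 6, 0, 0, 0.04], [1.62, -0.08, 6.7, 0, 0, 0.04], [1.62, -0.08, 7.01, 0, 0, 0.04], [1.62, -0.08, 7.01, 0, 0, 0.04]],
], grip=1)

```text
time_s: 5.87
ee_pos: [0.5079, 0.2316, 0.0077]
eef_rot: [3.14, 0.003, -0.169]
force: [-0.2, 0.2, -0.1]
grip_width: 0.0937
grip_force: 0.0
```

Call:
step_arm([
  [[0, 0, 0, 0, 0, 0], [0, 0, 0, 0, 0, 0], [0, 0, 0, 0, 0, 0], [0, 0, 0, 0, 0, 0], [0, 0, 0, 0, 0, 0], [0, 0, 0, 0, 0, 0], [0, 0, 0, 0, 0, 0], [0, 0, 0, 0, 0, 0]],
], grip=0.3, squeeze=25)

```text
time_s: 6.53
ee_pos: [0.5087, 0.2322, 0.0095]
eef_rot: [-3.142, -0.0, -0.169]
force: [-0.2, 0.1, 0.1]
grip_width: 0.0441
grip_force: 0.0
```

```bash
python3 - <<'E'
from g import *
o=ctrl.get_obs();print(np.round(o["ee_pos"],4),np.round(o["eef_rot"],3),o["grip_width"],o["grip_force"])
E
```

```text
[0.5087 0.2322 0.0095] [-3.142 -0.    -0.169] 0.04405949983202364 0.0
```

Call:
step_arm([
  [[0, 0, 0, 0, 0, 0], [0, 0, 0, 0, 0, 0], [0, 0, 0, 0, 0, 0], [0, 0, 0, 0, 0, 0], [0, 0, 0, 0, 0, 0], [0, 0, 0, 0, 0, 0]],
], grip=0.0, squeeze=25)

```text
time_s: 7.03
ee_pos: [0.5087, 0.2321, 0.0095]
eef_rot: [3.142, 0.0, -0.169]
force: [-1.0, -0.5, 1.4]
grip_width: 0.0362
grip_force: 25.0
```

Call:
step_arm([
  [[0, 0, -2, 0, 0, 0], [0, 0, -2, 0, 0, 0], [0, 0, -4, 0, 0, 0], [0, 0, -4, 0, 0, 0], [0, 0, -6, 0, 0, 0], [0, 0, -6, 0, 0, 0], [0, 0, -7, 0, 0, 0], [0, 0, -7, 0, 0, 0]],
])

```text
time_s: 7.7
ee_pos: [0.5101, 0.2327, 0.2246]
eef_rot: [-3.138, -0.006, -0.169]
force: [0.6, 0.6, -1.6]
grip_width: 0.0366
grip_force: 25.0
```

```bash
cat > bedrow.py <<'E'
from g import *
import sys
# bedrow.py mode x y z (mm, TCP in bed frame); mode s=stone (tool x ~ bed x), b=bar (tool y ~ bed x)
b=np.load("bed.npz");R,t=b["R"],b["t"];m=sys.argv[1];p=np.array(list(map(float,sys.argv[2:5])))/1000
ydir=-R[:,1] if m=="s" else R[:,0]
o=ctrl.get_obs();Q=Rt(ydir,-R[:,2]);print("target",np.round(R@p+t,3),rows(R@p+t,Q))
print("now bed mm",np.round(R.T@(o["ee_pos"]-t)*1000,1),"grip",np.round(o["grip_width"],4),np.round(o["grip_force"],1),"F bed",np.round(R.T@o["force"],1),"t",round(o["time_s"],1),np.round(o["qpos"],2))
E
python3 bedrow.py s -2 0 110
```

```text
target [ 0.537 -0.023  0.169] ([2.31, 8.27, 1.83, 0.32, 4.93, -1.85], 'rows>=6.3')
now bed mm [  9.5 256.  171.5] grip 0.0366 25.0 F bed [-0.2  0.6 -1.7] t 7.7 [0.36 0.31 1.47 0.   1.36 2.1 ]
```

Call:
step_arm([
  [[1.2, 4.1, 0, 0.16, 2.5, -0.9], [1.2, 4.1, 0, 0.16, 2.5, -0.9], [1.2, 4.1, 0, 0.16, 2.5, -0.9], [1.2, 4.1, 0, 0.16, 2.5, -0.9], [2.3, 8.3, 0, 0.32, 4.93, -1.85], [2.3, 8.3, 0, 0.32, 4.93, -1.85], [2.3, 8.3, 0, 0.32, 4.93, -1.85], [2.3, 8.3, 0, 0.32, 4.93, -1.85]],
])

```text
time_s: 8.37
ee_pos: [0.5336, -0.0298, 0.2179]
eef_rot: [3.121, -0.516, 0.032]
force: [-0.9, 0.3, -2.8]
grip_width: 0.0361
grip_force: 25.0
```

Call:
step_arm([
  [[0, 0, 0, 0, 0, 0], [0, 0, 0, 0, 0, 0], [0, 0, 0, 0, 0, 0], [0, 0, 0, 0, 0, 0], [0, 0, 0, 0, 0, 0]],
])

```text
time_s: 8.78
ee_pos: [0.535, -0.0237, 0.2192]
eef_rot: [3.122, -0.516, 0.036]
force: [0.0, 0.4, -3.1]
grip_width: 0.0366
grip_force: 25.0
```

```bash
python3 bedrow.py s -1 0 40; python3 look.py held; python3 - <<'E'
from h import *
I=[ctrl.camera(n)[:,:,::-1] for n in("side","wrist")]
cv2.imwrite("pics/held2.png",np.hstack([cv2.resize(I[0][100:280,170:400],(410,320)),cv2.resize(I[1],(390,320))]))
E
```

```text
target [ 0.573 -0.023  0.109] ([-0.71, -0.03, 3.82, 0.01, 0.07, 0.03], 'rows>=2.8')
now bed mm [ 21.1  -0.8 154.4] grip 0.0366 25.0 F bed [-1.5  0.4 -2.7] t 8.8 [-0.15 -0.02  1.93  0.11  0.72  1.33]
8.78 [ 0.535  -0.0237  0.2192] [ 3.1224 -0.5157  0.0363] [-0.008 -0.003 -0.002  0.001 -0.002 -0.003]
```

View pics/held2.png

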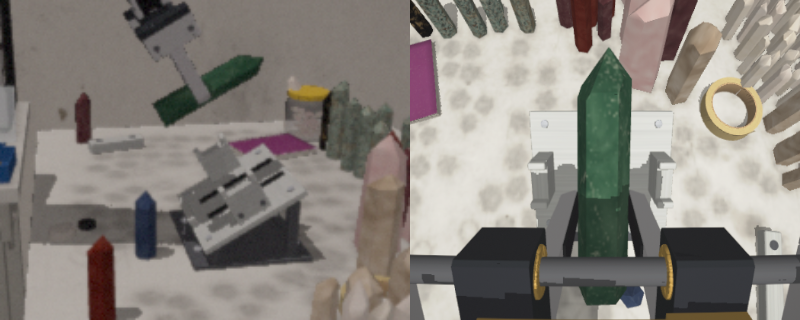

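The stone is held firmly and centred, parallel to the bed in the side view (28° slope on both). Descending.

Call:
step_arm([
  [[-0.7, 0, 1.3, 0, 0.07, 0.03], [-0.7, 0, 2.5, 0, 0.07, 0.03], [-0.7, 0, 3.4, 0, 0.07, 0.03], [-0.7, 0, 3.8, 0, 0.07, 0.03], [-0.7, 0, 3.8, 0, 0.07, 0.03], [-0.7, 0, 3.8, 0, 0.07, 0.03], [-0.7, 0, 3.8, 0, 0.07, 0.03]],
])

```text
time_s: 9.52
ee_pos: [0.5731, -0.0257, 0.1111]
eef_rot: [3.124, -0.525, 0.032]
force: [0.7, 0.6, -3.5]
grip_width: 0.036
grip_force: 25.0
```

```bash
python3 bedrow.py s -1 0 13
```

```text
target [ 0.587 -0.023  0.086] ([-0.03, -0.08, 0.95, 0.02, -0.01, -0.01], 'rows>=0.7')
now bed mm [-0.  -2.3 41.6] grip 0.036 25.0 F bed [-1.1  0.6 -3.4] t 9.5 [-0.14  0.22  1.96  0.16  0.44  1.28]
```

Call:
step_arm([
  [[0, -0.05, 0.3, 0, 0, 0], [0, -0.05, 0.6, 0, 0, 0], [0, -0.05, 0.8, 0, 0, 0], [0, -0.05, 0.9, 0, 0, 0], [0, -0.05, 0.95, 0, 0, 0], [0, -0.05, 0.95, 0, 0, 0]],
])

```text
time_s: 10.02
ee_pos: [0.5872, -0.0244, 0.0848]
eef_rot: [3.124, -0.523, 0.031]
force: [-0.2, 0.4, -3.2]
grip_width: 0.0363
grip_force: 25.0
```

```bash
python3 bedrow.py s -1 0 10
```

```text
target [ 0.588 -0.023  0.083] ([-0.0, -0.03, 0.06, 0.02, 0.0, -0.02], 'rows>=0.0')
now bed mm [-1.  -0.9 11.9] grip 0.0363 25.0 F bed [-1.8  0.4 -2.7] t 10.0 [-0.13  0.3   1.94  0.17  0.39  1.27]
```

Not in contact yet. I'll lower by small amounts, then slide toward the stop.

Call:
step_arm([
  [[0, 0, 0.05, 0, 0, 0], [0, 0, 0.05, 0, 0, 0], [0, 0, 0.08, 0, 0, 0], [0, 0, 0.08, 0, 0, 0]],
])

```text
time_s: 10.35
ee_pos: [0.5885, -0.0244, 0.0835]
eef_rot: [3.124, -0.524, 0.031]
force: [-3.2, -0.8, 0.2]
grip_width: 0.0368
grip_force: 25.0
```

Call:
step_arm([
  [[-0.05, 0, 0, 0, 0, 0], [-0.05, 0, 0, 0, 0, 0], [-0.1, 0, 0, 0, 0, 0], [-0.1, 0, 0, 0, 0, 0]],
])

```text
time_s: 10.68
ee_pos: [0.5859, -0.0245, 0.082]
eef_rot: [3.124, -0.524, 0.031]
force: [-2.0, -0.8, 2.4]
grip_width: 0.0366
grip_force: 25.0
```

```bash
python3 bedrow.py s -1 0 10;python3 look.py inbed stone=.05 stop=.0385; python3 - <<'E'
from h import *
I=[ctrl.camera("side")[:,:,::-1],cv2.imread("pics/inbed.png")]
cv2.imwrite("pics/held3.png",np.hstack([cv2.resize(I[0][160:260,240:360],(432,360),interpolation=cv2.INTER_CUBIC),cv2.resize(I[1],(365,360))]))
E
```

```text
target [ 0.588 -0.023  0.083] ([0.08, -0.03, 0.0, 0.02, -0.01, -0.02], 'rows>=0.1')
now bed mm [-3.4 -1.  10. ] grip 0.0366 25.0 F bed [-0.5 -0.8  3.1] t 10.7 [-0.13  0.3   1.94  0.17  0.38  1.27]
10.68 [ 0.5859 -0.0245  0.082 ] [ 3.1237 -0.5245  0.0312] [ 0.     0.001 -0.004 -0.001  0.008  0.006]
P stone 0.74 [252.2 347.4] [ 0.5241 -0.0263  0.05  ]
M stone 0.75 16473 [ 0.6169 -0.0253] [219  59] [291 365] [[517.0, -43.0], [720.0, -51.0], [722.0, -3.0], [519.0, 4.0]]
P stop 0.3 [405.1 267.7] [ 0.5766 -0.1343  0.0385]
```

View pics/held3.png

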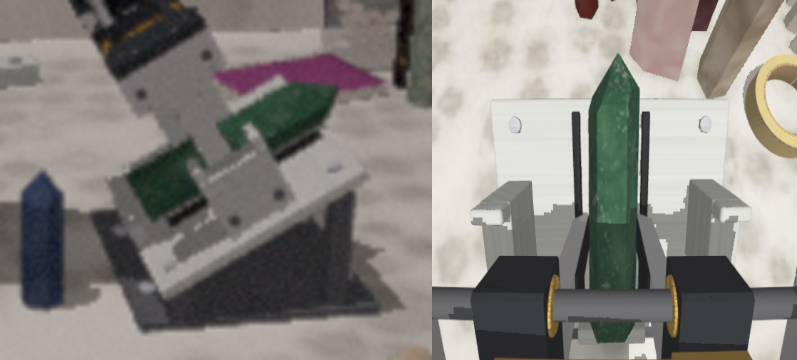

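The stone lies in the channel with its foot at the stop (wrist crop, (610,335)), centred between the rails. Releasing and backing off.

Call:
step_arm([
  [[0, 0, 0, 0, 0, 0], [0, 0, 0, 0, 0, 0], [0, 0, 0, 0, 0, 0], [0, 0, 0, 0, 0, 0], [0, 0, 0, 0, 0, 0], [0, 0, 0, 0, 0, 0]],
], grip=0.75)

```text
time_s: 11.43
ee_pos: [0.5858, -0.0244, 0.0816]
eef_rot: [3.124, -0.523, 0.031]
force: [-0.0, -1.2, -0.6]
grip_width: 0.0696
grip_force: 0.0
```

Call:
step_arm([
  [[0, 0, -1, 0, 0, 0], [0, 0, -1, 0, 0, 0], [0, 0, -3, 0, 0, 0], [0, 0, -3, 0, 0, 0], [0, 0, -5, 0, 0, 0], [0, 0, -5, 0, 0, 0], [0, 0, -5, 0, 0, 0], [0, 0, -5, 0, 0, 0]],
])

```text
time_s: 12.1
ee_pos: [0.5111, -0.0242, 0.2121]
eef_rot: [3.123, -0.526, 0.031]
force: [-0.0, -1.2, -0.1]
grip_width: 0.0703
grip_force: 0.0
```

```bash
python3 look.py placed stone=.05 stop=.0385; python3 - <<'E'
from g import *
import pickle
b=np.load("bed.npz");R,t=b["R"],b["t"]
C,o=pickle.load(open("pics/placed.pkl","rb"))
d=ctrl.masks_of("stone","wrist")[0];v=np.argwhere(d["pixels"])[:,::-1];c,r=ray(C,v)
c=R.T@(c-t);r=r@R;P=c+r*((.02-c[2])/r[:,2])[:,None]
print("bed rect mm",np.round(cv2.boxPoints(cv2.minAreaRect((P[:,:2]*1000).astype(np.float32)))).tolist())
# bar approach: yaw -.106, grasp 18 mm beyond centre
y=-.106;cc,s=np.cos(y),np.sin(y);g=[.4325+.018*cc,-.285+.018*s]
print(g,rows([g[0],g[1],.2],Rt([s,-cc,0],[0,0,-1])))
E
```

```text
12.1 [ 0.5111 -0.0242  0.2121] [ 3.1234 -0.5258  0.0313] [ 0.001  0.05   0.014  0.001 -0.009 -0.001]
P stone 0.57 [253.3 253.4] [ 0.5226 -0.0273  0.05  ]
M stone 0.72 5885 [ 0.5994 -0.0249] [233  92] [273 261] [[512.0, -5.0], [513.0, -47.0], [705.0, -45.0], [705.0, -3.0]]
bed rect mm [[-81.0, -19.0], [89.0, -22.0], [90.0, 17.0], [-80.0, 20.0]]
[np.float64(0.45039897065031614), np.float64(-0.2869044289588014)] ([-2.15, 8.71, -0.69, -0.18, -4.98, 1.24], 'rows>=6.5')
```

Call:
step_arm([
  [[-1, 4.4, -0.5, -0.1, -2.5, 0.6], [-1, 4.4, -0.5, -0.1, -2.5, 0.6], [-1, 4.4, -0.5, -0.1, -2.5, 0.6], [-1, 4.4, -0.5, -0.1, -2.5, 0.6], [-2.15, 8.7, -0.7, -0.18, -4.98, 1.24], [-2.15, 8.7, -0.7, -0.18, -4.98, 1.24], [-2.15, 8.7, -0.7, -0.18, -4.98, 1.24], [-2.15, 8.7, -0.7, -0.18, -4.98, 1.24]],
])

```text
time_s: 13.02
ee_pos: [0.4493, -0.291, 0.1991]
eef_rot: [-3.141, 0.002, -0.109]
force: [0.1, 0.5, -0.8]
grip_width: 0.0708
grip_force: 0.0
```

Call:
step_arm([
  [[0, 0, 0, 0, 0, 0], [0, 0, 0, 0, 0, 0], [0, 0, 0, 0, 0, 0], [0, 0, 0, 0, 0, 0], [0, 0, 0, 0, 0, 0]],
], grip=0.6)

```text
time_s: 13.43
ee_pos: [0.4506, -0.2857, 0.2018]
eef_rot: [3.141, -0.003, -0.105]
force: [-0.1, -0.3, 0.5]
grip_width: 0.0564
grip_force: 0.0
```

```bash
python3 look.py bar2 long_bar=0 point_a=0; python3 - <<'E'
from g import *
y=-.106;cc,s=np.cos(y),np.sin(y);g=[.4325+.018*cc,-.285+.018*s]
print(g,rows([g[0],g[1],.008],Rt([s,-cc,0],[0,0,-1])))
E
```

```text
13.43 [ 0.4506 -0.2857  0.2018] [ 3.1414e+00 -3.1000e-03 -1.0500e-01] [-0.006  0.003 -0.005 -0.002  0.001 -0.002]
P long_bar 0.7 [252.7 191.3] [ 0.4343 -0.2841  0.    ]
P point_a 0.94 [204.5 240.9] [ 0.378  -0.2182  0.    ]
P point_a 0.83 [ 70.  196.9] [ 0.4507 -0.0639  0.    ]
[np.float64(0.45039897065031614), np.float64(-0.2869044289588014)] ([-0.02, 0.02, 6.46, 0.0, -0.03, 0.0], 'rows>=4.6')
```

View pics/bar2.png

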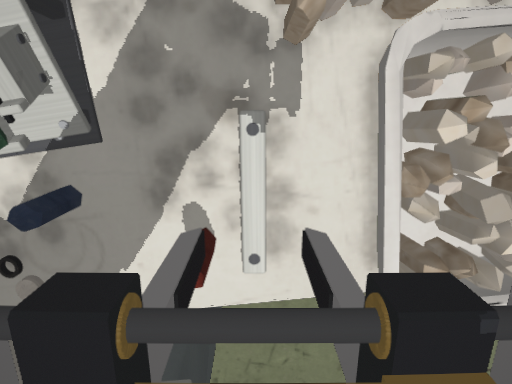

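The bar runs from (252,112) to (254,271), aligned with the tool, and point_a's red flank is beside the left finger at (208,255). The network centre agrees within 2 mm, and gripping 18 mm past centre keeps the gripper body clear of point_a.

Call:
step_arm([
  [[0, 0.02, 2, 0, 0, 0], [0, 0.02, 2, 0, 0, 0], [0, 0.02, 4, 0, 0, 0], [0, 0.02, 4, 0, 0, 0], [0, 0.02, 5.5, 0, 0, 0], [0, 0.02, 6.2, 0, 0, 0], [0, 0.02, 6.58, 0, 0, 0], [0, 0.02, 6.58, 0, 0, 0]],
])

```text
time_s: 14.3
ee_pos: [0.4501, -0.2868, 0.0025]
eef_rot: [-3.14, -0.0, -0.106]
force: [-0.4, 0.3, 0.4]
grip_width: 0.0561
grip_force: 0.0
```

Call:
step_arm([
  [[0, 0, 0, 0, 0, 0], [0, 0, 0, 0, 0, 0], [0, 0, 0, 0, 0, 0], [0, 0, 0, 0, 0, 0], [0, 0, 0, 0, 0, 0], [0, 0, 0, 0, 0, 0], [0, 0, 0, 0, 0, 0], [0, 0, 0, 0, 0, 0]],
], grip=0, squeeze=35)

```text
time_s: 14.97
ee_pos: [0.451, -0.2876, 0.005]
eef_rot: [3.141, -0.003, -0.106]
force: [-1.3, 1.4, 6.8]
grip_width: 0.0275
grip_force: 35.0
```

```bash
python3 bedrow.py b 0 18 120; python3 - <<'E'
from h import *
o=ctrl.get_obs();print(np.round(o["ee_pos"],4),np.round(o["eef_rot"],3))
E
```

```text
target [ 0.533 -0.005  0.179] ([1.75, -9.64, -5.79, -3.8, 4.13, -15.88], 'rows>=14.1')
now bed mm [-166.2 -259.5   10.8] grip 0.0275 35.0 F bed [2.3 1.3 6.6] t 15.0 [-0.64  0.52  1.73  0.    0.89  1.04]
[ 0.451  -0.2876  0.005 ] [ 3.141e+00 -3.000e-03 -1.060e-01]
```

Call:
step_arm([
  [[0, 0, -1, 0, 0, 0], [0, 0, -2, 0, 0, 0], [0, 0, -4, 0, 0, 0], [0, 0, -5, 0, 0, 0], [0, 0, -7, 0, 0, 0], [0, 0, -7.5, 0, 0, 0], [0, 0, -7.5, 0, 0, 0], [0, 0, -7.5, 0, 0, 0]],
])

```text
time_s: 15.63
ee_pos: [0.4505, -0.2876, 0.2307]
eef_rot: [3.14, -0.005, -0.107]
force: [-0.6, -0.3, -3.9]
grip_width: 0.0278
grip_force: 35.0
```

```bash
python3 bedrow.py b 0 18 150; python3 - <<'E'
from g import *
print(rows([.48,-.13,.25],Rt([np.cos(.0286),np.sin(.0286),0],[0,0,-1])))
E
```

```text
target [ 0.518 -0.005  0.205] ([1.25, -9.59, 0.86, -3.78, 4.12, -15.88], 'rows>=14.1')
now bed mm [ -53.9 -262.7  206.6] grip 0.0278 35.0 F bed [-2.5 -0.2 -3.1] t 15.6 [-0.64  0.24  1.53  0.    1.36  1.04]
([0.42, -5.33, -0.65, 0.06, -0.02, -16.29], 'rows>=13.7')
```

Call:
step_arm([
  [[0.2, -1.3, -0.6, 0, 0, -2], [0.2, -1.3, -0.6, 0, 0, -4], [0.2, -1.3, -0.6, 0, 0, -6], [0.2, -2.6, -0.6, 0, 0, -8], [0.2, -2.6, -0.6, 0, 0, -9], [0.4, -2.6, -0.6, 0, 0, -9], [0.4, -2.6, -0.6, 0, 0, -9], [0.4, -2.6, -0.6, 0, 0, -9]],
])

```text
time_s: 16.3
ee_pos: [0.4699, -0.2105, 0.2448]
eef_rot: [-3.14, -0.001, 0.844]
force: [0.3, 0.4, -2.3]
grip_width: 0.0279
grip_force: 35.0
```

```bash
python3 bedrow.py b 0 18 150
```

```text
target [ 0.518 -0.005  0.205] ([6.18, -3.33, 1.35, -4.82, 1.74, -7.05], 'rows>=7.3')
now bed mm [ -27.9 -186.4  209.1] grip 0.0279 35.0 F bed [-0.9  0.4 -2.1] t 16.3 [-0.49  0.19  1.56  0.    1.39  0.23]
```

Call:
step_arm([
  [[3, -1.6, 0, -2.4, 0.9, -3.5], [3, -1.6, 0, -2.4, 0.9, -3.5], [3, -1.6, 0, -2.4, 0.9, -3.5], [3, -1.6, 0, -2.4, 0.9, -3.5], [6.2, -3.3, 1, -4.8, 1.74, -7.05], [6.2, -3.3, 1, -4.8, 1.74, -7.05], [6.2, -3.3, 1.35, -4.8, 1.74, -7.05], [6.2, -3.3, 1.35, -4.8, 1.74, -7.05]],
])

```text
time_s: 16.97
ee_pos: [0.5195, -0.0027, 0.2012]
eef_rot: [2.622, 0.016, 1.596]
force: [-0.4, -0.4, -3.2]
grip_width: 0.0275
grip_force: 35.0
```

Call:
step_arm([
  [[0, 0, 0, 0, 0, 0], [0, 0, 0, 0, 0, 0], [0, 0, 0, 0, 0, 0], [0, 0, 0, 0, 0, 0], [0, 0, 0, 0, 0, 0], [0, 0, 0, 0, 0, 0]],
])

```text
time_s: 17.47
ee_pos: [0.5218, -0.0071, 0.2069]
eef_rot: [2.617, 0.015, 1.586]
force: [-0.7, 0.1, -2.6]
grip_width: 0.0277
grip_force: 35.0
```

```bash
python3 bedrow.py b 0 18 75; python3 look.py barheld long_bar=0; python3 - <<'E'
from h import *
I=[ctrl.camera("side")[:,:,::-1],cv2.imread("pics/barheld.png")]
cv2.imwrite("pics/bh.png",np.hstack([cv2.resize(I[0][100:260,190:380],(400,340),interpolation=cv2.INTER_CUBIC),cv2.resize(I[1],(400,340))]))
E
```

```text
target [ 0.556 -0.005  0.14 ] ([0.07, -0.14, 2.51, 0.01, 0.05, -0.07], 'rows>=1.8')
now bed mm [  4.   16.2 150.2] grip 0.0277 35.0 F bed [-1.9  0.2 -1.9] t 17.5 [-0.11 -0.04  1.99  0.08  0.67 -0.18]
17.47 [ 0.5218 -0.0071  0.2069] [2.6173 0.0151 1.5864] [ 0.004 -0.002  0.005  0.002 -0.003 -0.005]
P long_bar 0.97 [253.1 268.2] [ 0.6454 -0.1455  0.    ]
P long_bar 0.32 [178.7 200.8] [ 0.543  -0.0358  0.    ]
M long_bar 0.91 12628 [ 0.631  -0.0834] [223 106] [281 383] [[588.0, 71.0], [601.0, -340.0], [679.0, -338.0], [667.0, 74.0]]
```

View pics/bh.png

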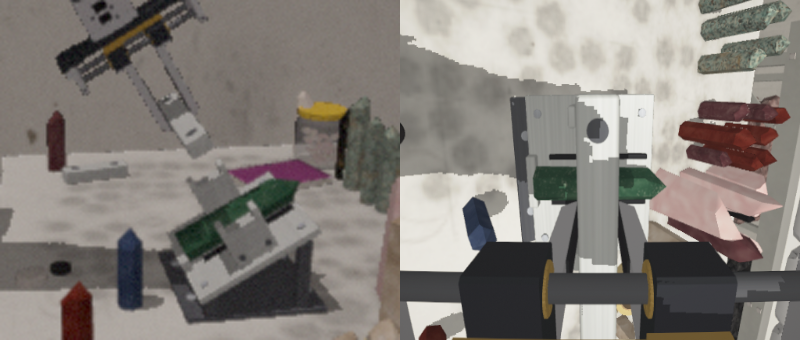

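The bar is held across the channel, and the side view shows it parallel to the bed over the stone. I'll check its pitch in the grip from the visible end and screw.

```bash
python3 - <<'E'
from h import *
m=ctrl.camera_model("wrist");T=np.array(m["tool_from_camera"]);C=(np.array(m["intrinsics"]),m["k1"],T[:3,:3].T,-T[:3,:3].T@T[:3,3])
d=[x for x in ctrl.masks_of("long_bar","wrist")][0]["pixels"];r=np.where(d[:,240:265].sum(1)>15)[0];print("top row",r.min())
w=[(i,*np.where(d[i])[0][[0,-1]]) for i in (120,160,200)];print(w)
for off in(.014,.018,.022):
  for a in(-4,-2,0,2,4):
    a=np.radians(a);R=Ro.from_euler("y",a).as_matrix()
    P=np.array([[.095-off,-.014,-.017],[.095-off,.014,-.017],[.03,-.014,-.017],[.03,.014,-.017]])
    print(off,round(np.degrees(a)),np.round(proj(C,P@R.T),0).astype(int).tolist())
E
```

```text
top row 106
[(120, np.int64(225), np.int64(281)), (160, np.int64(225), np.int64(280)), (200, np.int64(226), np.int64(279))]
0.014 -4 [[224, 93], [281, 93], [225, 196], [279, 196]]
0.014 -2 [[223, 94], [281, 94], [225, 198], [280, 198]]
0.014 0 [[223, 95], [282, 95], [225, 199], [280, 199]]
0.014 2 [[222, 96], [282, 96], [225, 201], [280, 201]]
0.014 4 [[222, 97], [283, 97], [225, 203], [280, 203]]
0.018 -4 [[224, 102], [281, 102], [225, 196], [279, 196]]
0.018 -2 [[223, 103], [281, 103], [225, 198], [280, 198]]
0.018 0 [[223, 104], [282, 104], [225, 199], [280, 199]]
0.018 2 [[222, 105], [282, 105], [225, 201], [280, 201]]
0.018 4 [[222, 106], [283, 106], [225, 203], [280, 203]]
0.022 -4 [[224, 110], [281, 110], [225, 196], [279, 196]]
0.022 -2 [[223, 111], [281, 111], [225, 198], [280, 198]]
0.022 0 [[223, 112], [281, 112], [225, 199], [280, 199]]
0.022 2 [[223, 114], [282, 114], [225, 201], [280, 201]]
0.022 4 [[222, 115], [282, 115], [225, 203], [280, 203]]
```

Call:
step_arm([
  [[0.07, -0.14, 0.9, 0, 0.05, -0.07], [0.07, -0.14, 1.8, 0, 0.05, -0.07], [0.07, -0.14, 2.3, 0, 0.05, -0.07], [0.07, -0.14, 2.5, 0, 0.05, -0.07], [0.07, -0.14, 2.5, 0, 0.05, -0.07], [0.07, -0.14, 2.5, 0, 0.05, -0.07], [0.07, -0.14, 2.5, 0, 0.05, -0.07]],
])

```text
time_s: 18.3
ee_pos: [0.5557, -0.005, 0.1408]
eef_rot: [2.616, 0.015, 1.597]
force: [-0.1, -0.7, -1.5]
grip_width: 0.0276
grip_force: 35.0
```

```bash
python3 bedrow.py b 0 18 58
```

```text
target [ 0.564 -0.005  0.125] ([-0.01, -0.01, 0.6, 0.02, -0.0, 0.01], 'rows>=0.4')
now bed mm [ 0.3 18.4 76.1] grip 0.0276 35.0 F bed [-0.9 -0.7 -1.2] t 18.3 [-0.1   0.13  1.98  0.1   0.51 -0.21]
```

Call:
step_arm([
  [[0, 0, 0.2, 0, 0, 0], [0, 0, 0.4, 0, 0, 0], [0, 0, 0.5, 0, 0, 0], [0, 0, 0.6, 0, 0, 0], [0, 0, 0.6, 0, 0, 0], [0, 0, 0.6, 0, 0, 0]],
])

```text
time_s: 18.8
ee_pos: [0.5645, -0.005, 0.1239]
eef_rot: [2.618, 0.014, 1.597]
force: [-0.1, -0.5, -2.2]
grip_width: 0.0279
grip_force: 35.0
```

```bash
python3 bedrow.py b 0 18 51.5
```

```text
target [ 0.568 -0.005  0.119] ([-0.02, 0.02, 0.18, 0.0, -0.01, 0.01], 'rows>=0.1')
now bed mm [-0.5 18.5 57. ] grip 0.0279 35.0 F bed [-1.2 -0.5 -1.9] t 18.8 [-0.1   0.18  1.97  0.11  0.47 -0.21]
```

No contact at 6 mm below the wall tops, so the bar is inside both notches. Lowering to the floor.

Call:
step_arm([
  [[0, 0.02, 0.06, 0, 0, 0], [0, 0.02, 0.12, 0, 0, 0], [0, 0.02, 0.16, 0, 0, 0], [0, 0.02, 0.18, 0, 0, 0], [0, 0.02, 0.18, 0, 0, 0]],
])

```text
time_s: 19.22
ee_pos: [0.5679, -0.0051, 0.1198]
eef_rot: [2.617, 0.015, 1.597]
force: [-2.9, -2.5, 1.2]
grip_width: 0.0277
grip_force: 35.0
```

```bash
python3 bedrow.py b 0 18 51
```

```text
target [ 0.568 -0.005  0.119] ([-0.01, -0.01, 0.03, 0.01, -0.0, 0.01], 'rows>=0.0')
now bed mm [ 0.4 18.3 51.8] grip 0.0277 35.0 F bed [-2.  -2.4  2.5] t 19.2 [-0.1   0.19  1.97  0.11  0.46 -0.21]
```

Contact at the expected height (51.8 against 51 mm). One slight press, then release and back away.

Call:
step_arm([
  [[0, 0, 0.04, 0, 0, 0], [0, 0, 0.04, 0, 0, 0], [0, 0, 0.04, 0, 0, 0]],
])

```text
time_s: 19.47
ee_pos: [0.5682, -0.0051, 0.1195]
eef_rot: [2.617, 0.015, 1.597]
force: [-16.0, -2.7, 14.1]
grip_width: 0.0276
grip_force: 35.0
```

Call:
step_arm([
  [[0, 0, 0, 0, 0, 0], [0, 0, 0, 0, 0, 0], [0, 0, 0, 0, 0, 0], [0, 0, 0, 0, 0, 0], [0, 0, 0, 0, 0, 0], [0, 0, 0, 0, 0, 0]],
], grip=0.55)

```text
time_s: 19.97
ee_pos: [0.5684, -0.005, 0.1186]
eef_rot: [2.617, 0.014, 1.597]
force: [0.0, 0.1, -0.7]
grip_width: 0.052
grip_force: 0.0
```

Call:
step_arm([
  [[0, 0, -0.5, 0, 0, 0], [0, 0, -1, 0, 0, 0], [0, 0, -2, 0, 0, 0], [0, 0, -3, 0, 0, 0], [0, 0, -4, 0, 0, 0], [0, 0, -4.5, 0, 0, 0], [0, 0, -4.5, 0, 0, 0], [0, 0, -4.5, 0, 0, 0]],
])

```text
time_s: 20.63
ee_pos: [0.5009, -0.0051, 0.2359]
eef_rot: [2.616, 0.015, 1.597]
force: [0.9, -0.4, -0.6]
grip_width: 0.0517
grip_force: 0.0
```

```bash
python3 bedrow.py b 0 18 51;python3 look.py fin long_bar=.115 stone=.04; python3 - <<'E'
from h import *
I=[ctrl.camera("side")[:,:,::-1],cv2.imread("pics/fin.png")]
cv2.imwrite("pics/fin2.png",np.hstack([cv2.resize(I[0][160:260,240:360],(408,340),interpolation=cv2.INTER_CUBIC),cv2.resize(I[1],(390,340))]))
E
```

```text
target [ 0.568 -0.005  0.119] ([-0.01, -0.03, 4.5, 0.02, -0.0, 0.01], 'rows>=3.2')
now bed mm [  0.5  18.3 185.9] grip 0.0517 0.0 F bed [ 0.5 -0.5 -1. ] t 20.6 [-0.11 -0.12  2.    0.09  0.75 -0.19]
20.63 [ 0.5009 -0.0051  0.2359] [2.6157 0.0146 1.5966] [ 0.001  0.043  0.013  0.001 -0.009  0.001]
P long_bar 0.77 [246.7 205.3] [ 0.5649 -0.0216  0.115 ]
M long_bar 0.79 5588 [ 0.5526 -0.0139] [231 110] [262 300] [[534.0, 70.0], [540.0, -118.0], [572.0, -117.0], [566.0, 71.0]]
P stone 0.78 [185.6 198.9] [ 0.5273 -0.029   0.04  ]
M stone 0.79 3676 [ 0.6107 -0.035 ] [182 183] [333 217] [[513.0, -49.0], [733.0, -70.0], [737.0, -27.0], [517.0, -5.0]]
```

View pics/fin2.png

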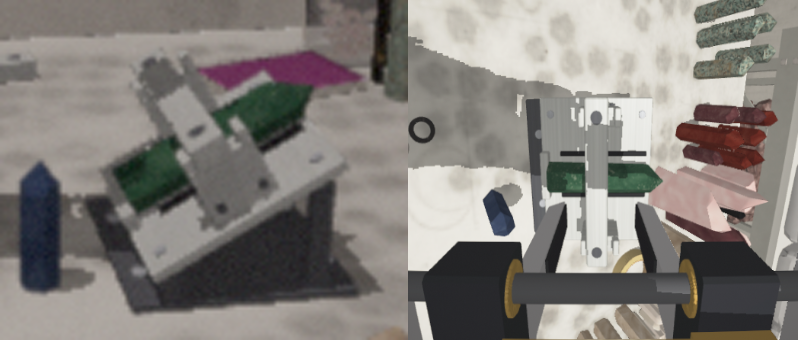

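The bar sits across both supports over the stone, which is still in the channel. I'll check the numbers in the bed frame, then hand in.

```bash
cat > fin.py <<'E'
from g import *
b=np.load("bed.npz");R,t=b["R"],b["t"];C=cam("wrist");ctrl.camera("wrist")
for q,z in(("long_bar",.068),("stone",.02)):
    d=ctrl.masks_of(q,"wrist")[0];v=np.argwhere(d["pixels"])[:,::-1];c,r=ray(C,v)
    c=R.T@(c-t);r=r@R;P=c+r*((z-c[2])/r[:,2])[:,None]
    print(q,np.round(cv2.boxPoints(cv2.minAreaRect((P[:,:2]*1000).astype(np.float32)))).tolist())
    d=ctrl.place_of(q,"wrist")[0];c,r=ray(C,[d["at"]]);c=R.T@(c-t);r=r@R;print(np.round((c+r*((({"long_bar":.046,"stone":.017}[q])-c[2])/r[:,2])[:,None])*1000,1))
E
python3 fin.py
```

```text
long_bar [[-20.0, 94.0], [-19.0, -93.0], [9.0, -93.0], [9.0, 94.0]]
[[-2.9 -1.2 46. ]]
stone [[-76.0, -20.0], [89.0, -22.0], [89.0, 17.0], [-76.0, 19.0]]
[[-72.2   2.2  17. ]]
```

```bash
python3 -c "
from station import ctrl
print(ctrl.hand_in())"
```

```text
the job is handed in; nothing more can be done
None
```

The job is handed in: the stone lies in the channel with its foot at the lower stop, the long bar sits flat and centred in both notches over it, and the arm is clear; the hand-in returned no verdict, so this rests on my last measurements.

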